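# Prise a microscope lamp housing open evenly with a wedge

### The job

Take the yellow-handled wedge from the blue stand and prise the grey cover off the white half of the lamp housing: work the blade gently down into the notches at the left and right ends of the seam by turns, never letting one end get 4 mm ahead of the other, until the cover has come off by more than 5 mm at both ends. Then put the wedge back in the stand's empty hole, blade down and collar resting on the stand; touch the housing with nothing but the wedge and leave everything else where it is.

Things in the scene. Friction and masses are not known exactly. Their poses are not given: they have to be found in the camera images.
- holder: black cradle fixed to the bench, base 160 (x) x 150 (y) x 10 mm, origin underside centre, z up. It carries a press-fit microscope lamp housing of two upright halves, each 120 mm wide (y). The seam between them runs along y near x = 0, but the housing sits up to 8 mm either way along x in the cradle (new each time, not measured): feel for it. Halves crack if the wedge presses over 30 N.
- fence (a point): nominal mid-point of the top edge of the fixed white half's upright seam face, 83 mm above the bench (true x within 8 mm, along the holder's x). This half lies on the -x side, 50 mm deep, flat top. It stands 8 mm above the cover: a fence to feel for, moving to -x just above the cover. A white bridge reaches from it over the seam's middle, y -28 to 28 mm, x to +23 mm, same height.
- cover (a point): nominal centre of the grey cover's flat top, 75 mm above the bench (true x within 8 mm); cover 45 mm deep on the seam's +x side, a black lens ring on its far face. It comes off along the holder's +x on two tight dowels at y = 45 and -45 mm, each holding by 9 N of friction plus 0.7 N per mm/s, and stays where left. Pushing one end turns it about the other dowel.
- notch_left (a point): nominal place (true x within 8 mm) of the left prising notch, on the seam at y = +45 mm, at the cover's top. The notch is cut in the cover, y 32 to 60 mm, open above and at the end: a slot reaching, when shut, 4.2 mm in +x from the fence face, 36 mm deep below the cover's top, its orange mouth bevelled 45 deg for 3 mm on the cover's side. Blade goes in from above, its width along y.
- notch_right (a point): the same notch at the right end, y = -45 mm (from y -32 to -60 mm)
- gap_left (a joint): how far the cover has come off at the left (+y) dowel, m: 0 shut, 0.014 at the stop
- gap_right (a joint): how far the cover has come off at the right (-y) dowel, m: 0 shut, 0.014 at the stop
- cover_skew (a joint): turn of the cover against the fixed half about the vertical, rad: 0 even, 0.0445 when the right (-y) end is 4 mm ahead of the left, negative when the left is ahead
- wedge: yellow-handled prising wedge, 0.14 kg, blade down in one hole of the stand. Origin: centre of the underside of its 36 x 36 x 6 mm collar, z up the handle. Handle 24 (x) x 30 (y) mm, top at z = 52 mm. Steel blade below: 60 mm long, 16 mm wide (y), symmetrical, 2.4 mm thick (x) at the edge (z = -60 mm), both faces leaning out 8 deg for 45 mm up from the edge, to 15 mm, then parallel.
- punch: round punch with a green handle of the same size and collar, standing in the stand's other hole; not needed. Origin as for the wedge.
- stand: blue tool stand, fixed to the bench, block 75 (x) x 130 (y) x 68 mm high; origin: underside centre. Two square holes 23 x 23 mm through it at x = 0, y = +34 and -34 mm; tools hang by their collars, which rest on its top. Wedge and punch start with their axes along the stand's; which is in which hole varies.
- dropper: small amber dropper bottle, 30 mm across, 70 mm tall; origin under its foot. Bystander.
- reagent: amber reagent bottle, 54 mm across, 120 mm tall; origin under its foot. Bystander.
- jar: white jar, 66 mm across, 85 mm tall; origin under its foot. Bystander.
- strips: white tube of test strips with black cap, 44 mm across, 110 mm tall; origin under its foot. Bystander.
- slidebox: cardboard box of slides, 90 x 60 x 35 mm; origin under its middle. Bystander.
- tuberack: rack of capped test tubes, 100 x 200 mm, 87 mm tall; origin under its middle. Bystander.
Not all that is in view belongs to the job. What is shaped like the wedge but pink, purple or red is not meant.

How it is judged:
By the outcome, as a careful person would: the job done as asked, in the order asked, and still so for the second after the job is handed in, with the robot touching nothing.
It also fails if it takes over 70 s, if anything falls off the work surface, if the arm or the gripper's body presses on something with over 40 N, if the wrist force passes 120 N, or if a joint passes its speed limit or range.

### The arm

A 6-joint arm with a two-finger parallel gripper is mounted at the origin on the work surface. World frame = base frame: x ahead of the robot, y to its left, z up, the work surface at z = 0. Lengths are in m, angles in rad, forces in N, time in s.
With the tool pointing down it reaches from about 0.375 to 0.975 m from the base axis. Payload 3.8 kg.
Tool frame: the origin (TCP) lies midway between the tips of the shut fingers; the grasp point (between the pads) lies 19 mm behind it; z points along the fingers, y is the line along which they close (so a half turn about z gives the same grasp; the last joint's range is limited). The gripper opens to 88 mm and grips with 3 to 60 N. Pads are 18 mm wide; open, the fingers measure 123 mm over their backs; the gripper's body (75 mm by 187 mm) begins 45 mm behind the grasp point.
Start: joints at [-1.369, 0.264, 1.604, -0, 1.274, -0.037], TCP at [0.16, -0.656, 0.239] pointing down, gripper open.
Joint ranges: [-2.63, 2.63], [-0.94, 2.18], [0.31, 2.57], [-1.31, 4.45], [0, 2.66], [-2.55, 2.55]. Speed limits (rad/s): [2.57, 2.57, 3.14, 3.14, 3.14, 3.14].

### API

Orientations are given as a rotation vector (axis times angle).
In Python, from cell import manip, inverse_kinematics, cams, order gives the robot as it stands. Calls block until the motion is done:
- manip.move_pose(position, orientation): joint-space move of the TCP to a pose.
- manip.move_linear(position, rate=0.15, rot=None): straight line of the TCP; rot=None keeps the orientation; rate is the mean speed in m/s.
- manip.set_joints(angles): joint-space move.
- manip.set_gripper(opening, force=None): finger opening in m; force is the grip in N (None keeps the last); returns when the fingers have stopped.
- manip.dwell(seconds).
- inverse_kinematics(position, orientation): joint angles nearest the present ones, or None.
- manip.state(): the state.
- cams.capture(name): name is "side" or "top"; returns a dict with "image" (480x640x3 uint8, blue, green, red), "z_map" (480x640 float32, m along the optical axis (not along the pixel's ray), 0 where there is no reading), "intrinsics" (3x3 intrinsics, pixels), "position" and "orientation" of the camera in the world. Camera axes: x right, y down, z forward; pixel columns grow to the right and rows downward; lengths in m; the calibration is good to about 2 mm. A picture is of the moment at which its call begins.
A pose or a line that the arm cannot do raises manip.IKError and nothing moves.
- order.close_job(): hands the job in; it is judged then, once.
The state is a dict: "clock": time; "joint_pos": joint angles; "joint_velocities": joint speeds; "tau": joint torques, N m; "tool_pos": TCP position; "tcp_rot": TCP orientation; "contact_force": force on the tool from outside, world axes, zero at the start; "moment": the same for the moment, N m; "gripper_width": finger opening in m; "grasp_force": force on a finger pad.
Only numpy, scipy, OpenCV 4.12 (cv2) and the standard library are available. Lean on these libraries where they do the work, as an engineer would, in place of code of your own. Each camera call takes 0.05 s, during which the arm holds its last target. There are 200 camera calls.

## Working session

There is one attempt and no reset: what is moved stays moved. The work goes in short steps, each a Python script; the robot and the scene stay as the last script left them, time stands still between calls to the robot, and variables do not carry over. Pictures are saved under pics/ and viewed, at most 10 in all, crops included, and the job is handed in when it is done.

```bash
ls; mkdir -p pics
python3 - <<'E'
from cell import manip,cams
import cv2,numpy as np
for n in("top","side"):
    c=cams.capture(n);cv2.imwrite(f"pics/{n}0.png",c["image"]);np.savez(f"{n}0.npz",**c)
    print(n,c["position"],c["orientation"],c["intrinsics"].tolist())
s=manip.state();print({k:np.round(v,3).tolist() for k,v in s.items()})
E
```

```text
pics
top [ 0.52190179 -0.00809908  1.02219438] [-2.18039139  2.22073545 -0.08062075] [[450.09777124851223, 0.0, 321.65232768681005], [0.0, 450.09777124851223, 230.80047227871643], [0.0, 0.0, 1.0]]
side [0.28159917 0.65115123 0.86105238] [-0.57914242  2.69378425 -1.10453471] [[485.2931577870219, 0.0, 318.8742050266099], [0.0, 485.2931577870219, 233.86235146698937], [0.0, 0.0, 1.0]]
{'clock': 0.1, 'joint_pos': [-1.369, 0.265, 1.605, -0.0, 1.274, -0.037], 'joint_velocities': [-0.0, -0.002, -0.003, -0.0, 0.0, -0.002], 'tau': [0.0, -50.362, -35.807, 0.073, 0.023, -0.0], 'tool_pos': [0.16, -0.655, 0.238], 'tcp_rot': [-3.117, -0.374, 0.0], 'contact_force': [0.279, -0.539, 0.171], 'moment': [-0.022, -0.042, 0.009], 'grasp_force': 0.0, 'gripper_width': 0.088}
```

View pics/top0.png

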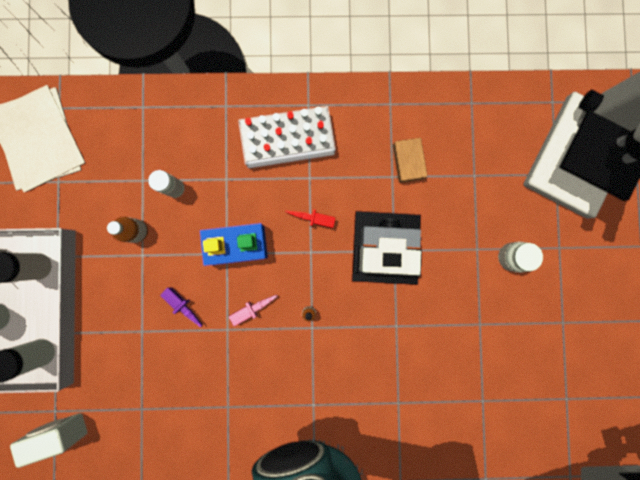

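View pics/side0.png

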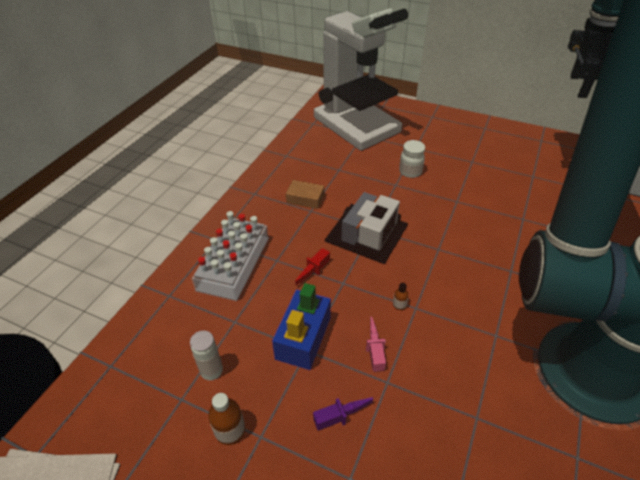

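The top view shows the stand around (234,245) with the yellow wedge at (213,246) and the green punch at (247,241). The holder is at (388,248), with the grey cover on its up-image side (world +x). Next I'll measure these by segmenting the cloud by height and colour.

```bash
cat > seg.py <<'E'
import numpy as np,cv2
from scipy.spatial.transform import Rotation as R
def cloud(c):
    K=c["intrinsics"];z=c["z_map"].astype(float);v,u=np.mgrid[:480,:640]
    p=np.stack([(u-K[0,2])/K[0,0]*z,(v-K[1,2])/K[1,1]*z,z],-1)
    return p@R.from_rotvec(c["orientation"]).as_matrix().T+c["position"]
def rect(P):
    (c,s,a)=cv2.minAreaRect((P[:,:2]*1000).astype(np.float32));a=(a+45)%90-45
    return np.round(c,1),np.round(s,1),round(a,1)
E
python3 - <<'E'
from seg import *
for n in("top","side"):
    c=np.load(n+"0.npz");P=cloud(c);I=c["image"];H=cv2.cvtColor(I,cv2.COLOR_BGR2HSV)
    ok=c["z_map"]>0;h,s,v=[H[...,i].astype(int) for i in range(3)]
    x,y,z=P[...,0],P[...,1],P[...,2]
    print(n,"table z",np.median(z[ok&(abs(x-.45)<.2)&(abs(y)<.3)]))
    for nm,m in dict(stand=(h>100)&(h<130)&(s>130)&(z>.055)&(z<.08),yellow=(h>20)&(h<35)&(s>130)&(z>.1),green=(h>45)&(h<85)&(s>100)&(z>.1)).items():
        m=m&ok
        if m.sum()>5: print(nm,m.sum(),rect(P[m]),"z",np.percentile(z[m],[5,50,95]).round(4))
    box=ok&(x>.38)&(x<.62)&(y<-.06)&(y>-.28)
    print([ (nm,m.sum(),rect(P[m]),np.percentile(z[m],[5,50,95]).round(4)) for nm,m in dict(base=box&(z<.02)&(z>.004)&(v<60),high=box&(z>.079)&(z<.095),mid=box&(z>.067)&(z<.079)).items() if m.sum()>5])
E
python3 - <<'E'
import cv2
i=cv2.imread("pics/top0.png")
a=cv2.resize(i[200:295,340:435],(400,400),interpolation=2);b=cv2.resize(i[200:295,190:285],(400,400),interpolation=2)
cv2.imwrite("pics/crop.png",cv2.hconcat([b,a]))
E
```

```text
top table z -0.0012917619417756043
stand 1368 (array([ 342.4, -232.8]), array([1044.2,  127.6]), -27.7) z [0.0633 0.0663 0.0693]
yellow 230 (array([457.1, -49.8]), array([ 457.8, 1280.3]), 14.0) z [0.1076 0.1188 0.1382]
green 546 (array([436.7, -57.1]), array([ 528., 1304.]), 15.1) z [0.1152 0.1358 0.3013]
[('base', np.int64(1332), (array([ 539. , -169.9]), array([146.6, 155.3]), -4.1), array([0.0052, 0.008 , 0.0113])), ('high', np.int64(1478), (array([ 521.5, -169.1]), array([120.1,  72.2]), -4.2), array([0.0794, 0.0817, 0.0861])), ('mid', np.int64(1081), (array([ 531.9, -170.3]), array([121.1,  97.1]), -4.1), array([0.0702, 0.0734, 0.0787]))]
side table z 0.001317569179774325
stand 1220 (array([549.4, 168.4]), array([ 73.3, 130.1]), 5.7) z [0.0599 0.0684 0.071 ]
yellow 254 (array([ 369.3, -241.9]), array([477. , 871.1]), 6.7) z [0.1034 0.1197 0.1227]
green 1608 (array([ 347.3, -217. ]), array([599.4, 726.6]), 14.5) z [0.1124 0.4027 0.6149]
[('base', np.int64(985), (array([ 537.4, -166.6]), array([149. , 157.8]), -3.4), array([0.0063, 0.0107, 0.0153])), ('high', np.int64(962), (array([ 530.6, -169.5]), array([124.4,  93.3]), -4.2), array([0.0807, 0.084 , 0.0885])), ('mid', np.int64(616), (array([ 531.5, -169.7]), array([124.9,  98.5]), -4.1), array([0.069 , 0.0751, 0.0779]))]
```

View pics/crop.png

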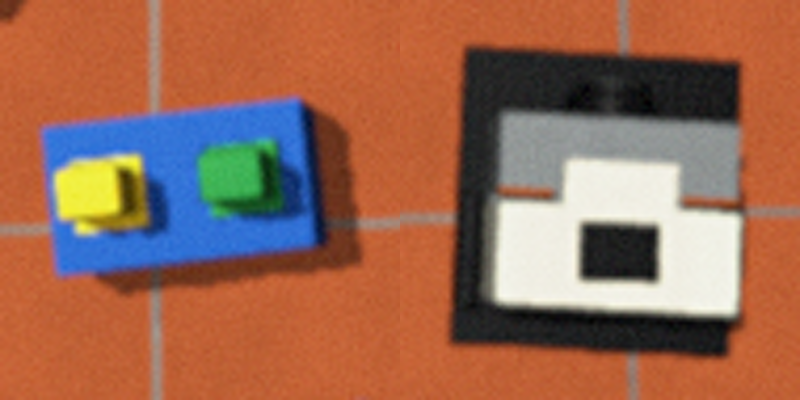

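The crop shows the wedge in the left (+y) hole, with the stand yawed about +6° and the holder about −4°. The orange notch mouths lie either side of the white bridge. I'll tighten the estimates before moving.

Run:
```python
from seg import *
from cell import inverse_kinematics as ik
for n in("top","side"):
    c=np.load(n+"0.npz");P=cloud(c);H=cv2.cvtColor(c["image"],cv2.COLOR_BGR2HSV)
    h,s,v=[H[...,i].astype(int) for i in range(3)];x,y,z=P[...,0],P[...,1],P[...,2]
    ok=(c["z_map"]>0)&(x>.45)&(x<.64)&(y>.07)&(y<.27)
    for nm,m in dict(stand=ok&(h>100)&(h<130)&(s>130)&(z>.060)&(z<.075),yel=ok&(h>20)&(h<35)&(s>130)&(z>.112)&(z<.13),grn=ok&(h>45)&(h<85)&(s>100)&(z>.112)&(z<.13)).items():
        print(n,nm,m.sum(),rect(P[m]),np.median(P[m],0).round(4))
    ok=(c["z_map"]>0)&(x>.42)&(x<.64)&(y<-.06)&(y>-.28)
    # holder frame: x profile of heights in the notch strip
    a=np.deg2rad(-4.1);d=P[...,:2]-[.538,-.169];X=d@[np.cos(a),np.sin(a)];Y=d@[-np.sin(a),np.cos(a)]
    for t in(1,-1):
        m=ok&(abs(Y*t-.045)<.012)&(abs(X)<.02)&(z>.03);o=np.argsort(X[m])
        print(n,t,[(round(X[m][i]*1e3,1),round(z[m][i]*1e3),h[m][i],s[m][i]) for i in o[::max(1,len(o)//22)]])
for p,a0 in(((.546,.202),5.7),((.538,-.124),-4.1),((.538,-.214),-4.1)):
    for q in(90,-90):
        a=np.deg2rad(a0+q)/2
        print(p,q,[None if (J:=ik([*p,zz],np.pi*np.array([np.cos(a),np.sin(a),0]))) is None else np.round(J,2).tolist() for zz in(.083,.2)])
```

```text
top stand 1352 (array([551.2, 165.8]), array([ 72.7, 129.5]), 5.6) [0.5503 0.1633 0.0663]
top yel 171 (array([548.7, 198.9]), array([23.9, 27.4]), 1.8) [0.5485 0.1983 0.1186]
top grn 174 (array([555.6, 132.1]), array([23.9, 29. ]), 6.1) [0.5553 0.1308 0.1183]
top 1 [(np.float64(-19.2), 80, np.int64(30), np.int64(13)), (np.float64(-18.0), 79, np.int64(24), np.int64(15)), (np.float64(-16.2), 83, np.int64(25), np.int64(13)), (np.float64(-14.2), 78, np.int64(26), np.int64(16)), (np.float64(-12.2), 81, np.int64(25), np.int64(14)), (np.float64(-10.4), 81, np.int64(30), np.int64(11)), (np.float64(-8.5), 79, np.int64(27), np.int64(10)), (np.float64(-6.6), 81, np.int64(31), np.int64(23)), (np.float64(-5.4), 77, np.int64(25), np.int64(20)), (np.float64(-3.6), 80, np.int64(27), np.int64(21)), (np.float64(-0.8), 39, np.int64(20), np.int64(29)), (np.float64(1.2), 39, np.int64(9), np.int64(121)), (np.float64(2.4), 72, np.int64(10), np.int64(163)), (np.float64(4.3), 74, np.int64(10), np.int64(99)), (np.float64(6.3), 74, np.int64(14), np.int64(21)), (np.float64(7.4), 74, np.int64(40), np.int64(5)), 
[... 3960 characters left out ...]
), (np.float64(9.9), 77, np.int64(9), np.int64(37)), (np.float64(11.4), 79, np.int64(4), np.int64(16)), (np.float64(13.6), 75, np.int64(0), np.int64(0)), (np.float64(15.1), 75, np.int64(165), np.int64(17)), (np.float64(17.1), 76, np.int64(15), np.int64(11)), (np.float64(19.2), 77, np.int64(0), np.int64(11))]
(0.546, 0.202) 90 [[0.31, 0.23, 1.95, -0.0, 0.96, 0.21], [0.31, 0.12, 1.85, -0.0, 1.17, 0.21]]
(0.546, 0.202) -90 [None, None]
(0.538, -0.124) 90 [[-0.27, 0.18, 2.01, -0.0, 0.95, -0.2], [-0.27, 0.06, 1.91, -0.0, 1.17, -0.2]]
(0.538, -0.124) -90 [None, None]
(0.538, -0.214) 90 [[-0.42, 0.23, 1.96, -0.0, 0.96, -0.35], [-0.42, 0.11, 1.86, -0.0, 1.17, -0.35]]
(0.538, -0.214) -90 [None, None]
```

The cameras agree: the wedge axis is at about (0.547, 0.201), its handle top is at 0.12, and the stand yaw is 5.65°. The fence sits about −2.5 mm in the holder frame, centred at (0.538, −0.169). I'll grasp the wedge now.

```bash
cat > hp.py <<'E'
from cell import manip,cams,inverse_kinematics
import numpy as np
from seg import *
def rv(deg):
    a=np.deg2rad(deg+90)/2;return np.pi*np.array([np.cos(a),np.sin(a),0])
S=np.array([.547,.2009]);RS=rv(5.65);ZG=.080          # grasp in stand; collar underside = TCP z - .012
A=np.deg2rad(-4.1);HC=np.array([.538,-.169]);RH=rv(-4.1);EX=np.array([np.cos(A),np.sin(A)]);EY=np.array([-np.sin(A),np.cos(A)])
OFF=.072                                               # TCP above blade edge
def hw(x,y,ez):  # holder x,y (mm) and edge height (mm) -> TCP
    return np.r_[HC+EX*x/1e3+EY*y/1e3,ez/1e3+OFF]
def wh(p):
    d=np.asarray(p)[:2]-HC;return np.round([d@EX*1e3,d@EY*1e3,(p[2]-OFF)*1e3],2)
def force():
    f=np.array(manip.state()["contact_force"]);return np.r_[f[:2]@EX,f[:2]@EY,f[2]]
def rep(t=""):
    s=manip.state();print(t,"t=%.2f"%s["clock"],"h",wh(s["tool_pos"]),"F",force().round(1),"M",np.round(s["moment"],2),"w",round(s["gripper_width"],4),"g",round(s["grasp_force"],1),flush=True)
E
python3 - <<'E'
from hp import *
manip.move_pose([*S,.19],RS);rep("above")
manip.move_linear([*S,ZG],rate=.12);rep("down")
manip.set_gripper(.015,force=60);rep("grip")
c=cams.capture("side");cv2.imwrite("pics/grip.png",cv2.resize(c["image"][180:400,220:440],(600,600)))
print(manip.state()["tool_pos"])
E
```

```text
above t=3.39 h [-17.09 368.96 118.03] F [0.  0.8 0.1] M [-0.04 -0.09 -0.03] w 0.0879 g 0.0
down t=4.46 h [-16.69 369.91   8.9 ] F [0.3 0.5 0.4] M [-0.07 -0.08  0.03] w 0.0882 g 0.0
grip t=5.45 h [-17.53 369.58   7.97] F [ 0.1  0.1 -0.1] M [-0.02 -0.04  0.04] w 0.0235 g 60.0
[0.54688121 0.20086123 0.07989993]
```

View pics/grip.png

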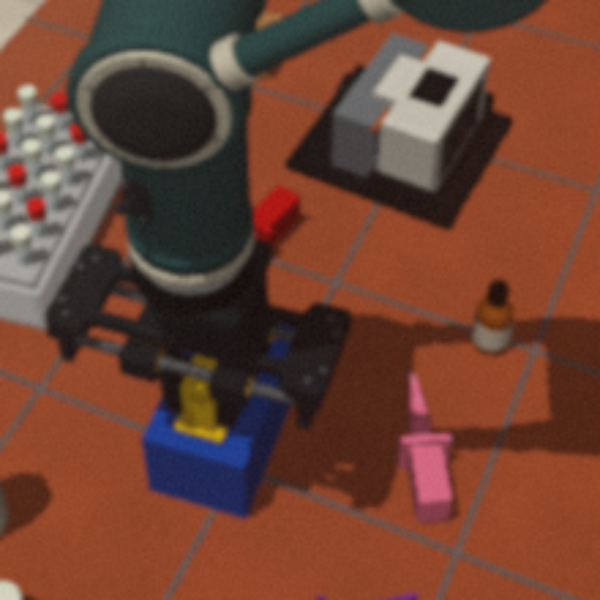

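The picture shows the yellow handle squarely between the pads at about (200,390), with the collar still on the stand. Next: lift, carry it over the punch and feel for the fence at the left end.

Run:
```python
from hp import *
manip.move_linear([*S,.215],rate=.2);rep("lift")
manip.move_pose(hw(5,45,115),RH);rep("over")
manip.move_linear(hw(5,45,79),rate=.1);manip.dwell(.2);rep("low")
f0=np.mean([force() for _ in range(5)],0)
x=5
while x>-11:
    x-=.5;manip.move_linear(hw(x,45,79),rate=.012)
    f=force()-f0
    if f[0]>2.5: break
rep("touch %.1f"%x);manip.dwell(.2);rep("settled");print(f0)
manip.move_linear(hw(x+2,45,79),rate=.02);rep("back")
```

```text
lift t=6.33 h [-18.39 369.23 141.53] F [ 0.2 -0.5 -2.3] M [-0.03 -0.1   0.01] w 0.0231 g 60.0
over t=7.57 h [  5.07  45.86 114.78] F [ 0.9 -0.7 -1.2] M [-0.07 -0.07  0.02] w 0.0234 g 60.0
low t=8.28 h [ 5.72 44.97 79.93] F [ 0.2 -0.2 -1.9] M [-0.03 -0.07  0.03] w 0.0235 g 60.0
touch -4.5 t=13.03 h [-3.8  44.99 79.24] F [ 3.8  0.1 -3.1] M [-0.09 -0.99 -0.03] w 0.0239 g 60.0
settled t=13.22 h [-3.83 44.97 79.27] F [ 4.5 -0.4 -4.3] M [-0.1  -1.21  0.03] w 0.0234 g 60.0
[ 0.17440657 -0.18487918 -1.89338695]
back t=13.47 h [-3.18 45.01 78.87] F [ 1.2 -0.2 -1.5] M [-0.09 -0.22  0.  ] w 0.0233 g 60.0
```

Contact with the fence came at an axis x of about −3.8 to −4.2 mm in the holder frame. That puts the fence face near −5.6, against −3 from vision, which is within calibration. I'll now write a force-regulated descent and do the first left prise.

```bash
cat >> hp.py <<'E'
T8=np.tan(np.deg2rad(8));F0=np.array([.17,-.18,-1.9])
def press(y,xs,Dend,gmax,fast=0.,step=1.):
    """edge to depth Dend (mm below cover top) at holder y; xs = fence face estimate; returns refined xs"""
    D=-2.;x=xs+3.2
    manip.move_linear(hw(x,y,75-D),rate=.06)
    while D<Dend:
        d=min(fast-D if D<fast-.5 else step,Dend-D);D+=d
        if D>=2: x=max(x,xs+2.75+T8*(2-3)) + (T8*d if D>3 else 0)
        manip.move_linear(hw(x,y,75-D),rate=.02 if d>1.5 else .006)
        s=manip.state();f=force()-F0;h=wh(s["tool_pos"])
        gap=h[0]-xs+1.2+T8*((75-h[2])-3)-4.2
        print("D%.1f x%.2f h%s F%s M%.2f gap%.2f nom%.2f"%(D,x,h,f.round(1),s["moment"][1],gap,-1.1+2*T8*D),flush=True)
        x+=np.clip(.06*(f[0]+1),-.4,.4)
        if f[2]>20 or abs(f[0])>14 or gap>gmax: print("STOP");break
    return x
def up(x,y,ez=96):
    manip.move_linear(hw(x,y,ez),rate=.08)
E
python3 - <<'E'
from hp import *
x=press(45,-5.6,12,2.8);manip.dwell(.1);rep("end")
E
```

```text
D0.0 x-2.40 h[-2.65 45.05 74.71] F[0.6 0.3 0.1] M-0.24 gap-0.43 nom-1.10
D1.0 x-2.31 h[-2.48 45.03 73.87] F[0.3 0.2 0.9] M-0.14 gap-0.14 nom-0.82
D2.0 x-2.23 h[-2.33 45.03 72.92] F[ 0.1 -0.8  0.1] M-0.08 gap0.14 nom-0.54
D3.0 x-2.16 h[-2.18 45.01 71.96] F[ 0.   0.5 -0.2] M-0.12 gap0.43 nom-0.26
D4.0 x-1.96 h[-2.   45.02 70.93] F[-0.1  0.4 -0. ] M-0.08 gap0.75 nom0.02
D5.0 x-1.76 h[-1.9  45.02 69.92] F[-0.4  0.3  0.6] M-0.01 gap0.99 nom0.31
D6.0 x-1.59 h[-1.76 44.99 69.09] F[-1.9  1.1  2.1] M0.36 gap1.25 nom0.59
D7.0 x-1.51 h[-1.57 44.98 68.32] F[-2.9  0.3  5.2] M0.71 gap1.55 nom0.87
D8.0 x-1.48 h[-1.5  44.98 67.54] F[-4.1  1.1  9.1] M0.91 gap1.73 nom1.15
D9.0 x-1.52 h[-1.41 44.95 66.97] F[-4.2  0.9  9.3] M1.04 gap1.90 nom1.43
D10.0 x-1.58 h[-1.31 44.9  66.22] F[-5.4  0.4 10.9] M1.07 gap2.10 nom1.71
D11.0 x-1.70 h[-1.23 44.9  65.41] F[-4.4 -0.2 11.7] M1.02 gap2.30 nom1.99
D12.0 x-1.76 h[-1.14 44.9  64.51] F[-3.6  0.3 11. ] M0.97 gap2.51 nom2.27
end t=17.88 h [-1.15 44.86 64.51] F [-4.7  0.5 10.9] M [ 0.13  1.08 -0.02] w 0.0233 g 60.0
```

The left end behaved: vertical force reached about 13 N and the net side force stayed under 6 N, with the gap somewhere between 1.4 and 2 mm. Next I'll go to the right end, then check the left notch with the top camera.

Run:
```python
from hp import *
up(-1.2,45);rep("up")
manip.move_linear(hw(-1.5,-45,96),rate=.12)
x=press(-45,-4.7,18.5,4.2,fast=2);rep("end")
c=cams.capture("top");np.savez("t1.npz",**c)
a=cv2.resize(c["image"][200:295,330:450],(600,475),interpolation=2);cv2.imwrite("pics/t1.png",a)
```

```text
up t=18.44 h [-0.87 44.96 96.51] F [-0.8  0.7 -2.2] M [-0.05 -0.04 -0.02] w 0.0234 g 60.0
D2.0 x-1.50 h[ -1.57 -45.02  72.95] F[ 0.1 -0.   0.8] M-0.10 gap-0.00 nom-0.54
D3.0 x-1.43 h[ -1.37 -45.11  72.18] F[-0.2 -0.2 -0.1] M0.03 gap0.30 nom-0.26
D4.0 x-1.25 h[ -1.04 -45.16  71.82] F[-2.9  1.1  7.3] M0.43 gap0.69 nom0.02
D5.0 x-1.22 h[ -0.85 -45.26  71.66] F[-3.4  0.7 12. ] M0.77 gap0.90 nom0.31
D6.0 x-1.23 h[ -0.68 -45.32  71.56] F[-5.9  1.3 14.5] M1.12 gap1.08 nom0.59
D7.0 x-1.38 h[ -0.54 -45.39  71.48] F[-6.9  2.5 19.7] M1.37 gap1.23 nom0.87
D8.0 x-1.59 h[ -0.46 -45.47  71.37] F[-6.6  2.3 22.6] M1.64 gap1.33 nom1.15
STOP
end t=22.06 h [ -0.46 -45.47  71.37] F [-6.5  2.1 20.7] M [0.57 1.64 0.03] w 0.0234 g 60.1
```

View pics/t1.png

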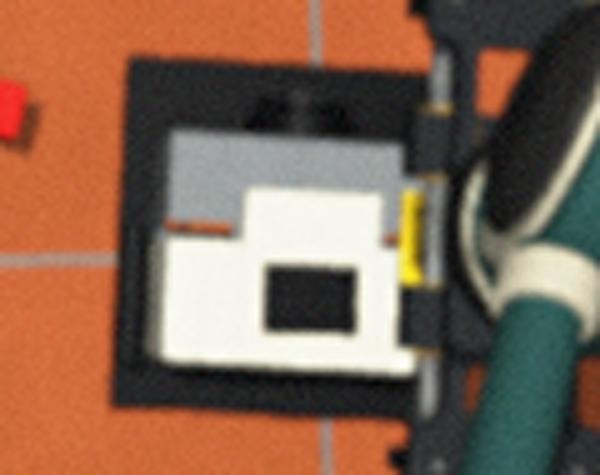

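At the right end the blade sat on the cover's bevel at about 71.4 mm, 0.8 mm too far +x compared with the left entry. I'll back it off and re-enter on the same line that slid in freely at the left.

```bash
sed -i 's/\.06\*(f\[0\]+1),-.4,.4/.1*(f[0]+1),-.5,.5/; s/if f\[2\]>20 or/if f[2]>(10 if D<6 else 20) or/' hp.py
python3 - <<'E'
from hp import *
up(-1.5,-45,79);rep("up")
x=press(-45,-5.6,16,5.2,fast=2);rep("end")
E
```

```text
up t=22.41 h [ -1.13 -45.09  78.93] F [-0.1  0.5 -1. ] M [-0.08 -0.09 -0.03] w 0.0234 g 60.0
D2.0 x-2.40 h[ -2.44 -44.95  72.66] F[ 0.8  0.3 -0.4] M-0.26 gap0.07 nom-0.54
D3.0 x-2.22 h[ -2.28 -44.99  71.99] F[-0.1  0.5 -0.1] M-0.15 gap0.32 nom-0.26
D4.0 x-1.99 h[ -2.08 -45.    70.95] F[-0.6  0.7 -0.1] M-0.06 gap0.67 nom0.02
D5.0 x-1.81 h[ -1.99 -44.99  69.88] F[ 0.  -0.7 -0.2] M0.04 gap0.91 nom0.31
D6.0 x-1.56 h[ -1.78 -45.    69.11] F[-2.6  0.4  3.7] M0.35 gap1.23 nom0.59
D7.0 x-1.58 h[ -1.65 -45.05  68.34] F[-3.1  1.2  6.3] M0.69 gap1.46 nom0.87
D8.0 x-1.65 h[ -1.6  -45.13  67.59] F[-2.8 -0.3  7.2] M0.82 gap1.62 nom1.15
D9.0 x-1.69 h[ -1.51 -45.18  67.06] F[-5.2  0.8 10.9] M0.96 gap1.78 nom1.43
D10.0 x-1.97 h[ -1.47 -45.27  66.47] F[-4.3  0.3 10.6] M0.98 gap1.91 nom1.71
D11.0 x-2.16 h[ -1.42 -45.36  65.7 ] F[-4.7  0.2 10.9] M0.98 gap2.07 nom1.99
D12.0 x-2.39 h[ -1.37 -45.4   64.9 ] F[-3.4  1.2 11.6] M0.89 gap2.23 nom2.27
D13.0 x-2.49 h[ -1.28 -45.46  64.07] F[-3.7  0.8 12. ] M0.88 gap2.43 nom2.55
D14.0 x-2.61 h[ -1.2  -45.55  63.21] F[-3.7  1.  11.3] M0.80 gap2.64 nom2.84
D15.0 x-2.75 h[ -1.13 -45.62  62.34] F[-2.9  0.7 12.8] M0.72 gap2.83 nom3.12
D16.0 x-2.80 h[ -1.02 -45.67  61.47] F[-3.6  0.1 13.2] M0.66 gap3.06 nom3.40
end t=27.48 h [ -1.02 -45.67  61.47] F [-3.4 -0.1 11.3] M [0.1  0.66 0.02] w 0.0237 g 60.0
```

The right end is now open too, at about 2 to 2.7 mm. Next turns: left to about 4.5 mm, then right to about 6 mm.

Run:
```python
from hp import *
up(-1.2,-45);manip.move_linear(hw(-2,45,96),rate=.15)
x=press(45,-5.6,22.5,5.5,fast=8,step=1.2);rep("end")
c=cams.capture("side");cv2.imwrite("pics/s1.png",cv2.resize(c["image"][150:290,300:440],(600,600),interpolation=2))
```

```text
D8.0 x-0.99 h[-1.44 45.1  66.59] F[-0.7  0.2 -0.9] M0.10 gap1.92 nom1.15
D9.2 x-0.80 h[-1.16 45.03 65.98] F[-3.3  0.1  4.9] M0.73 gap2.29 nom1.49
D10.4 x-0.86 h[-1.09 44.99 64.98] F[-4.7  0.6  7.1] M1.12 gap2.50 nom1.82
D11.6 x-1.06 h[-1.   44.93 64.3 ] F[-6.1 -0.1  8.8] M1.17 gap2.68 nom2.16
D12.8 x-1.39 h[-0.96 44.9  63.51] F[-4.9  1.1  9.8] M1.15 gap2.83 nom2.50
D14.0 x-1.61 h[-0.86 44.85 62.52] F[-5.1  0.9 10.2] M1.10 gap3.07 nom2.84
D15.2 x-1.85 h[-0.79 44.82 61.59] F[-4.5  0.8 11.9] M1.03 gap3.27 nom3.17
D16.4 x-2.04 h[-0.7  44.79 60.57] F[-5.   1.2 10.5] M0.96 gap3.51 nom3.51
D17.6 x-2.27 h[-0.61 44.76 59.55] F[-4.6  1.3 12. ] M0.85 gap3.74 nom3.85
D18.8 x-2.46 h[-0.56 44.73 58.55] F[-4.6  0.7 12.3] M0.85 gap3.93 nom4.18
D20.0 x-2.65 h[-0.44 44.7  57.54] F[-4.   1.3 13.2] M0.71 gap4.19 nom4.52
D21.2 x-2.78 h[-0.36 44.66 56.5 ] F[-3.3  0.2 12.8] M0.73 gap4.42 nom4.86
D22.4 x-2.82 h[-0.23 44.65 55.4 ] F[-3.1  1.9 13.5] M0.66 gap4.70 nom5.20
D22.5 x-2.98 h[-0.26 44.64 55.34] F[-2.9  1.1 13.2] M0.59 gap4.68 nom5.22
end t=34.42 h [-0.26 44.64 55.34] F [-2.7  0.9 11.3] M [0.11 0.59 0.01] w 0.0233 g 60.0
```

View pics/s1.png

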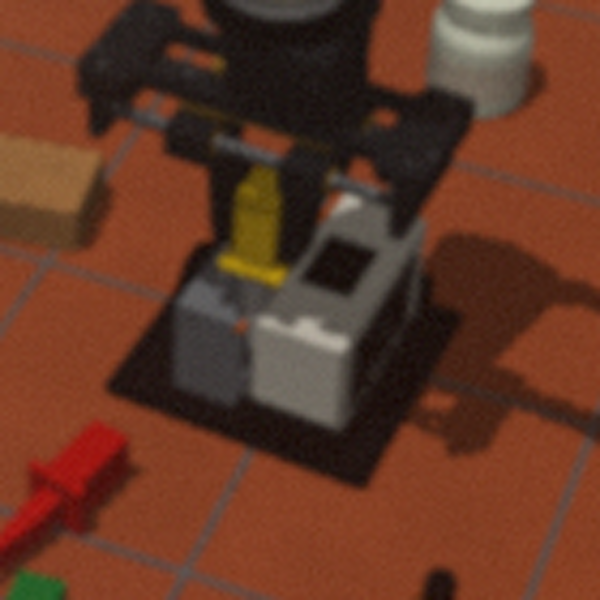

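The picture shows the cover standing clear of the white half at the left end, with the blade in the notch near (240,300). Right end deeper next, then left again.

Run:
```python
from hp import *
up(-.6,45);manip.move_linear(hw(-2,-45,96),rate=.15)
press(-45,-5.6,29.5,6.2,fast=12,step=1.5);rep("R")
c=cams.capture("top");np.savez("t2.npz",**c)
```

```text
D12.0 x-0.43 h[ -0.91 -44.97  62.88] F[-1.9  1.3  2.4] M0.46 gap2.97 nom2.27
D13.5 x-0.31 h[ -0.67 -45.04  61.91] F[-4.6  0.4  6.9] M1.14 gap3.35 nom2.69
D15.0 x-0.46 h[ -0.57 -45.15  60.91] F[-6.   0.4 10. ] M1.21 gap3.59 nom3.12
D16.5 x-0.75 h[ -0.49 -45.24  59.83] F[-5.8  0.5 10.6] M1.20 gap3.82 nom3.54
D18.0 x-1.02 h[ -0.38 -45.36  58.64] F[-5.7  1.8 11.3] M1.13 gap4.10 nom3.96
D19.5 x-1.28 h[ -0.26 -45.45  57.43] F[-5.2  0.9 11.5] M1.10 gap4.39 nom4.38
D21.0 x-1.49 h[ -0.15 -45.57  56.13] F[-5.2  0.4 11.8] M0.97 gap4.68 nom4.80
D22.5 x-1.70 h[-4.000e-02 -4.564e+01  5.487e+01] F[-3.7 -0.3 12.8] M0.87 gap4.97 nom5.22
D24.0 x-1.76 h[  0.09 -45.73  53.53] F[-4.   0.1 13. ] M0.81 gap5.29 nom5.65
D25.5 x-1.84 h[  0.28 -45.85  52.24] F[-3.1  0.3 12.4] M0.71 gap5.66 nom6.07
D27.0 x-1.84 h[  0.44 -45.91  50.84] F[-3.5  0.2 13.1] M0.78 gap6.01 nom6.49
D28.5 x-1.89 h[  0.58 -45.98  49.43] F[-3.1 -0.  13.1] M0.71 gap6.35 nom6.91
STOP
R t=41.65 h [  0.58 -45.98  49.43] F [-2.9 -0.2 11.2] M [-0.02  0.71 -0.01] w 0.0235 g 60.0
```

Run:
```python
from hp import *
up(.2,-45);manip.move_linear(hw(-2,45,96),rate=.15)
press(45,-5.6,32,7.4,fast=19,step=1.6);rep("L")
up(.2,45);manip.move_linear(hw(-1.5,-45,96),rate=.15)
press(-45,-5.6,32,7.4,fast=25,step=1.6);rep("R")
up(.4,-45,100)
c=cams.capture("top");np.savez("t3.npz",**c)
d=cams.capture("side");np.savez("s3.npz",**d);rep("up")
cv2.imwrite("pics/t3.png",cv2.hconcat([cv2.resize(c["image"][205:285,345:425],(400,400),interpolation=2),cv2.resize(d["image"][180:260,325:405],(400,400),interpolation=2)]))
```

```text
D19.0 x0.55 h[ 0.15 45.03 56.32] F[-5.3 -0.3  6.9] M0.99 gap4.95 nom4.24
D20.6 x0.34 h[ 0.21 44.97 54.88] F[-5.  -0.3  8. ] M1.03 gap5.22 nom4.69
D22.2 x0.17 h[ 0.38 44.9  53.71] F[-4.3  0.7  8.5] M1.00 gap5.55 nom5.14
D23.8 x0.07 h[ 0.51 44.87 52.35] F[-5.4  0.6 10. ] M0.96 gap5.87 nom5.59
D25.4 x-0.15 h[ 0.66 44.83 51.05] F[-4.5  0.5 10.3] M0.91 gap6.20 nom6.04
D27.0 x-0.27 h[ 0.79 44.78 49.67] F[-4.7  0.2 12. ] M0.83 gap6.53 nom6.49
D28.6 x-0.41 h[ 0.96 44.76 48.25] F[-4.5  0.8 11.1] M0.80 gap6.90 nom6.94
D30.2 x-0.54 h[ 1.12 44.71 46.86] F[-4.   0.3 11.5] M0.73 gap7.25 nom7.39
D31.8 x-0.61 h[ 1.29 44.7  45.41] F[-3.5  1.4 12.1] M0.72 gap7.63 nom7.84
STOP
L t=46.89 h [ 1.29 44.7  45.41] F [-3.4  1.2 10.2] M [0.13 0.72 0.01] w 0.0233 g 60.0
D25.0 x1.39 h[  0.91 -44.99  50.26] F[-4.7  0.7  6.9] M1.03 gap6.57 nom5.93
D26.6 x1.25 h[  1.01 -45.1   48.92] F[-5.4  0.4  7.1] M1.07 gap6.85 nom6.38
D28.2 x1.04 h[  1.14 -45.24  47.77] F[-5.6 -0.3  8.9] M1.12 gap7.15 nom6.83
D29.8 x0.80 h[  1.26 -45.32  46.53] F[-5.4 -0.2 10.6] M1.06 gap7.44 nom7.28
STOP
R t=51.18 h [  1.26 -45.32  46.53] F [-5.2 -0.4  8.7] M [ 0.11  1.06 -0.02] w 0.0234 g 60.0
up t=52.12 h [ -0.18 -44.79  99.16] F [-0.5 -0.4 -1.5] M [-0.02 -0.05 -0.02] w 0.0234 g 60.0
```

View pics/t3.png

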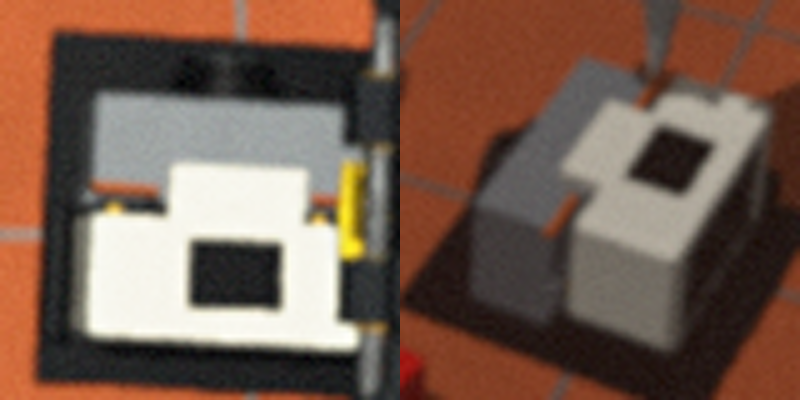

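The view shows both notches open with the brass dowels visible at (113,208) and (318,217). I'll check the opening numerically from the shift of the orange mouths against the first picture, without using any robot time.

Run:
```python
from hp import *
for n in("top0","t3","side0","s3"):
    c=np.load(n+".npz");I=c["image"];H=cv2.cvtColor(I,cv2.COLOR_BGR2HSV).astype(int);K=c["intrinsics"]
    # intersect pixel rays with plane z=.0735
    v,u=np.mgrid[:480,:640];d=np.stack([(u-K[0,2])/K[0,0],(v-K[1,2])/K[1,1],np.ones_like(u)],-1)@R.from_rotvec(c["orientation"]).as_matrix().T
    P=c["position"]+d*((.0735-c["position"][2])/d[...,2])[...,None]
    q=P[...,:2]-HC;X=q@EX*1e3;Y=q@EY*1e3
    for t in(1,-1):
        r=(Y*t>34)&(Y*t<56)
        m=r&(abs(X-4)<14)&(H[...,0]<16);w=np.clip(H[...,1]-50,0,None)*m
        line=[]
        for k in np.arange(30,50,1.): 
            s=r&(abs(X-k)<1); line.append((k,I[s].mean() if s.any() else 0))
        L=np.array(line);g=np.diff(L[:,1]);e=L[np.argmin(g),0]+.5
        print(n,t,"orange X %.2f n%d"%((w*X).sum()/w.sum(),(w>0).sum()),"far edge ~%.1f"%e)
```

```text
top0 1 orange X 2.10 n31 far edge ~41.5
top0 -1 orange X 1.91 n29 far edge ~42.5
t3 1 orange X 7.77 n37 far edge ~48.5
t3 -1 orange X 7.28 n16 far edge ~48.5
side0 1 orange X 1.86 n23 far edge ~41.5
side0 -1 orange X 2.47 n14 far edge ~41.5
s3 1 orange X 7.08 n28 far edge ~48.5
s3 -1 orange X 6.58 n21 far edge ~47.5
```

Run:
```python
from hp import *
from scipy.optimize import curve_fit
for n in("top0","t1","t2","t3","side0","s3"):
    c=np.load(n+".npz");I=c["image"].astype(float).mean(-1);K=c["intrinsics"]
    v,u=np.mgrid[:480,:640];d=np.stack([(u-K[0,2])/K[0,0],(v-K[1,2])/K[1,1],np.ones_like(u)],-1)@R.from_rotvec(c["orientation"]).as_matrix().T
    P=c["position"]+d*((.075-c["position"][2])/d[...,2])[...,None]
    q=P[...,:2]-HC;X=q@EX*1e3;Y=q@EY*1e3
    f=lambda x,e,a,b,w:a+b*np.tanh((x-e)/w)
    out=[]
    for y0 in(50,38,26,-26,-36,-44):
        m=(abs(Y-y0)<5)&(X>32)&(X<56)
        try: p,cv=curve_fit(f,X[m],I[m],[44,80,-40,2]);out.append((y0,round(p[0],2),round(cv[0,0]**.5,2)))
        except Exception as e: out.append((y0,None))
    print(n,out)
```

```text
top0 [(50, np.float64(42.18), np.float64(0.05)), (38, np.float64(42.32), np.float64(0.07)), (26, np.float64(42.32), np.float64(0.11)), (-26, np.float64(42.04), np.float64(0.05)), (-36, np.float64(42.18), np.float64(0.07)), (-44, np.float64(42.32), np.float64(0.06))]
t1 [(50, np.float64(42.97), np.float64(0.05)), (38, np.float64(42.66), np.float64(0.06)), (26, np.float64(42.81), np.float64(0.11)), (-26, np.float64(41.95), np.float64(0.05)), (-36, np.float64(42.0), np.float64(0.33)), (-44, np.float64(42.17), np.float64(1.56))]
t2 [(50, np.float64(45.32), np.float64(0.06)), (38, np.float64(45.63), np.float64(0.06)), (26, np.float64(45.79), np.float64(0.08)), (-26, np.float64(46.52), np.float64(0.05)), (-36, np.float64(45.57), np.float64(2.22)), (-44, np.float64(52.27), np.float64(3.74))]
t3 [(50, np.float64(48.42), np.float64(0.05)), (38, np.float64(48.53), np.float64(0.05)), (26, np.float64(48.57), np.float64(0.09)), (-26, np.float64(48.1), np.float64(0.06)), (-36, np.float64(48.28), np.float64(0.05)), (-44, np.float64(48.13), np.float64(0.77))]
side0 [(50, np.float64(39.99), np.float64(0.83)), (38, np.float64(40.04), np.float64(0.78)), (26, np.float64(40.23), np.float64(0.77)), (-26, np.float64(41.68), np.float64(0.58)), (-36, np.float64(41.37), np.float64(0.31)), (-44, np.float64(42.37), np.float64(0.39))]
s3 [(50, np.float64(45.92), np.float64(0.42)), (38, np.float64(46.87), np.float64(0.25)), (26, np.float64(47.57), np.float64(0.15)), (-26, np.float64(47.42), np.float64(0.41)), (-36, np.float64(47.77), np.float64(0.44)), (-44, np.float64(48.7), np.float64(0.4))]
```

From the cover's far edge, the openings are about 6.2 mm (left) and 6.1 mm (right), ±0.3 mm, so both are past 5 mm. I'll return the wedge to its hole.

Run:
```python
from hp import *
manip.move_linear(hw(0,-45,145),rate=.15)
manip.move_pose([*S,.218],RS);rep("above")
manip.move_linear([*S,ZG+.004],rate=.14);manip.dwell(.1);rep("low")
z=ZG+.004
while z>ZG-.003:
    z-=.001;manip.move_linear([*S,z],rate=.006)
    if (force()-F0)[2]>3: break
rep("seat z=%.4f"%z)
c=cams.capture("side");cv2.imwrite("pics/seat.png",cv2.resize(c["image"][250:390,250:390],(500,500),interpolation=2))
```

```text
above t=54.10 h [-17.18 368.63 145.78] F [-0.2 -0.9 -1.6] M [-0.04 -0.09 -0.01] w 0.0232 g 60.0
low t=55.31 h [-16.37 369.98  13.41] F [ 0.1 -0.4 -2.2] M [-0.05 -0.11  0.01] w 0.0234 g 60.0
seat z=0.0790 t=56.89 h [-17.45 369.6    7.92] F [-3.6 -1.4  5.1] M [-0.23  0.47  0.01] w 0.0236 g 60.0
```

View pics/seat.png

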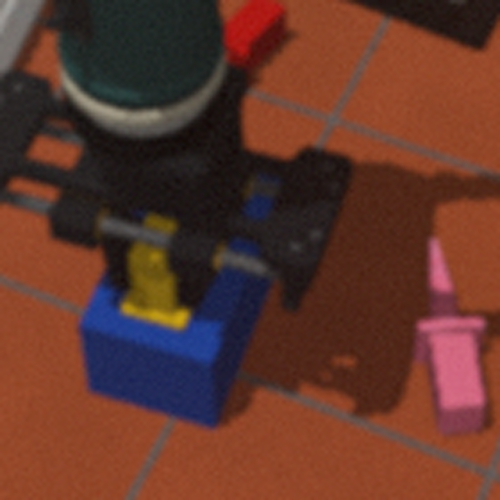

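The picture shows the collar seated on the stand at (155,315), at the same height as when I first gripped it. I'll release, withdraw, check and hand in.

Run:
```python
from hp import *
manip.set_gripper(.075);rep("open")
manip.move_linear([*S,.17],rate=.12);rep("clear")
c=cams.capture("side");P=cloud(c);H=cv2.cvtColor(c["image"],cv2.COLOR_BGR2HSV).astype(int)
x,y,z=np.moveaxis(P,-1,0)
m=(x>.5)&(x<.6)&(y>.16)&(y<.25)&(H[...,0]>20)&(H[...,0]<35)&(H[...,1]>130)
print("yellow",m.sum(),"top z",np.percentile(z[m],[2,50,97]).round(4),"xy",np.median(P[m&(z>.112)],0).round(4))
cv2.imwrite("pics/fin.png",cv2.resize(c["image"][250:390,250:390],(500,500),interpolation=2))
```

```text
open t=57.82 h [-17.45 369.59   7.  ] F [ 0.1 -0.7 -0.2] M [-0.04 -0.05  0.03] w 0.075 g 0.0
clear t=58.73 h [-18.09 369.36  97.15] F [-0.9 -0.   0. ] M [-0.   -0.12 -0.  ] w 0.0746 g 0.0
yellow 458 top z [0.0719 0.1034 0.1222] xy [0.5462 0.2039 0.1203]
```

View pics/fin.png

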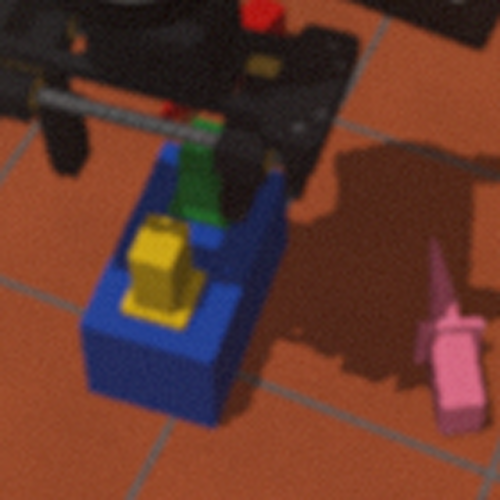

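The wedge stands upright with its collar flat on the stand at (160,300), handle top at 0.120 m as at the start. The gripper is clear of it.

```bash
python3 -c "
from cell import order
print(order.close_job())"
```

```text
the job is handed in; nothing more can be done
None
```

The job is handed in at about 59 s on the robot clock: the cover is off by about 6 mm at both ends (camera estimate), and the wedge is back in its hole, blade down with its collar on the stand.

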